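# Lift the sagging bolt over its bent keeper and hold the charging cage's gate ajar

### The job

The battery pack in the charging cage is warm: open the cage's gate a little so that a temperature probe can be passed in. The gate's barrel bolt has sagged and its notch hangs on the bent-up lip of the keeper, so lift the bolt by its upright handle while you pull it right back out of the keeper, without wrenching it against the lip; then, with the bolt still drawn, swing the sprung gate towards you until its free edge stands about 60 mm open. Finish while holding: keep your grip on the bolt's handle and keep the gate steady and ajar (it falls shut if let go), and leave everything else on the bench where it stands.

Things in the scene. Friction and masses are not known exactly. Their poses are not given: they have to be found in the camera images.
- cage: Battery charging cage of grey steel tube and wire mesh, fixed to the bench: 240 deep (x), 330 wide (y), 250 high. Origin: centre of its underside. The gate is its face at -x, towards the robot; +y runs from the keeper to the gate's hinge, z up. The gate spans y = -132 (free edge) to +132 mm, its front at x = -120, its top at z = 248.
- gate (a joint): Angle of the gate, rad: 0 shut, grows as the free edge swings out towards the robot (cage -x); seen from above it turns clockwise. Free edge 267 mm from the hinge line, so 0.225 rad is 60 mm open. A spring shuts it: 0.5 N m when shut, 0.7 N m at 0.2 rad (about 4 N at the drawn handle).
- gate_hinge (a point): Point on the gate's vertical hinge line, at the height of the bolt's bar, 222 above the bench; at (-122, +135, 222) mm in the cage's frame.
- gate_edge (a point): Middle of the front of the gate's free stile, its upright edge away from the hinge: at (-120, -132, 134) mm in the cage's frame when shut.
- bolt: Bolt along the gate's top rail: square steel bar 14 x 14 x 205, about 300 g, in two tall worn guide straps. Origin: tip of its nose, mid-section; +y runs back along the bar to the hinge. Underside notch 5 deep, 12 to 30 mm behind the tip. Home, gate shut, the tip is at (-137, -163, 222) mm in the cage frame. 103 mm behind the tip a 10 mm shank stands 45 mm out and turns up into the handle.
- bolt_handle (a point): Centre of the bolt's handle: an upright black round grip of 18 mm diameter and 50 mm length (25 mm above and below this point), free above and all round, 60 mm in front of the gate, 261 above the bench when the bolt sags. The bar and the shank (38 mm lower) move with it.
- bolt_slide (a joint): How far the bolt is drawn along the gate, m: 0 fully home, 0.055 fully back (towards the hinge, cage +y when the gate is shut). It starts 0 to 4 mm drawn; unlifted, it catches on the lip at 7 mm. The nose is out of the keeper at 0.025. Slides with about 1.5 N of friction and stays where it is put.
- bolt_lift (a joint): How far the bolt is raised in its guides, m: 0 sagging under its own weight, at most 0.013. The nose clears the lip's top at about 0.0045 to 0.005; lift it about 0.008 to be sure and keep it so until drawn 0.025. Let go, it sags again.
- keeper: Steel staple on the cage's right-hand post, round the bolt's nose: cage y -160 to -140, z 205 to 246 mm. The gate-side end of its floor is bent up into a lip 4 mm thick (cage y -144 to -140), top at z = 219.5, which sits in the bolt's notch. Its front wall keeps the gate shut while the nose is inside. Origin: as the cage's.
- pack: Blue battery pack 70 x 120 x 80 mm inside the cage. Origin: centre of its underside.
- dispenser: Teal solvent pump bottle, 68 diameter, 97 high, standing in front of the cage. Origin: centre of its underside.
- spool: Solder spool, 64 diameter, 46 high, standing in front of the cage. Origin: centre of its underside.
- multimeter: Yellow multimeter 165 x 82 x 45 mm lying on the bench. Origin: centre of its underside.
- screwdriver: Screwdriver lying on the bench. Origin: centre of its underside.
- parts_bin: Red open bin 150 x 100 x 60 mm. Origin: centre of its underside.
- flux_jar: Amber jar, 56 diameter, 62 high. Origin: centre of its underside.

How it is judged:
On the way, in this order (a step that is already met when the one before it is completed fails the run):
1. the bolt is lifted off the keeper's lip while its nose is still in the keeper (value of joint bolt_lift above 0.004 m and value of joint bolt_slide below 0.022 m), for 0.05 s.
2. the bolt is drawn right out of the keeper, the gate not yet swung open (value of joint bolt_slide above 0.028 m and value of joint gate below 0.1 rad), for 0.1 s.
At the end, for the whole second after the job is handed in: The gate is held still with its free edge 40 to 85 mm open (0.15 to 0.32 rad), the bolt still drawn at least 28 mm, and the fingers still on the bolt's handle carrying the pull of the gate's spring (over 1 N) (value of joint gate between 0.15 and 0.32 rad and velocity of joint gate between -0.1 and 0.1 rad/s and value of joint bolt_slide above 0.028 m and contact force between the fingers and bolt above 1 N); the arm keeps its last pose, push and grip.
It fails at once if the bolt is wrenched against the keeper (over 60 N) (contact force between bolt and keeper above 60 N).
It fails at once if something else on the bench is disturbed (moved over 30 mm) (distance of any of pack, dispenser, spool, multimeter, screwdriver, parts_bin, flux_jar from where it was at the start of the episode above 0.03 m).
It also fails if it takes over 35 s, if anything falls off the work surface, if the arm or the gripper's body presses on something with over 40 N, if the wrist force passes 120 N, or if a joint passes its speed limit or range.

### The arm

A 6-joint arm with a two-finger parallel gripper is mounted at the origin on the work surface. World frame = base frame: x ahead of the robot, y to its left, z up, the work surface at z = 0. Lengths are in m, angles in rad, forces in N, time in s.
With the tool pointing down it reaches from about 0.325 to 0.9 m from the base axis. Payload 6.1 kg.
Tool frame: the origin (TCP) lies midway between the tips of the shut fingers; the grasp point (between the pads) lies 19 mm behind it; z points along the fingers, y is the line along which they close (so a half turn about z gives the same grasp; the last joint's range is limited). The gripper opens to 85 mm and grips with 20 to 120 N. Pads are 22 mm wide; open, the fingers measure 114 mm over their backs; the gripper's body (76 mm by 85 mm) begins 54 mm behind the grasp point. The pads swing forward as they close: fully open they stand 13 mm farther back than shut.
Start: joints at [-1.413, 0.22, 1.526, -0, 1.395, -0.126], TCP at [0.175, -0.6, 0.231] pointing down, gripper open.
Joint ranges: [-2.98, 2.98], [-0.91, 2.08], [0.09, 2.57], [-1.24, 4.39], [0.2, 2.65], [-2.68, 2.68]. Speed limits (rad/s): [2.57, 2.57, 3.01, 3.14, 3.14, 3.14].

### API

Orientations are given as a rotation vector (axis times angle).
In Python, from plant import readout, optics, ticket, models gives the robot as it stands. The module is installed in compiled form; this text tells all that it offers.
- The arm moves only by the tool step_arm, never from a script. Its argument "commands" is a list of rows, each a list of 3 entries, a list of its own where there are three numbers: the shift along the tool's x, y, z each as a share of 0.1 m, from -1 to 1, then the turn, a rotation vector about the tool's x, y, z each as a share of 180 degrees, from -1 to 1, then the opening, from 0 (shut) to 1 (fully open). In form: [[[dx, dy, dz], [ax, ay, az], claw], ...]. A call has 1 to 20 rows; each row is the pose to reach, as a shift and turn from the pose commanded when the call began, along the tool's axes at that moment, turning the shorter way round; what a row does not reach only later rows make up. A row lasts 1/12 s, in which the tool goes at most 41.7 mm and 7.16 degrees, less where a joint would pass 70% of its speed; a pose out of reach is approached as far as the arm can. A call with a number of a shift or a turn outside -1 to 1 is refused whole. A call with a gripper value outside its range is refused whole. The fingers move at their own pace and stop on an object; the grip force is fixed at half the most. Time passes only in rows, so rows that repeat a pose let the fingers close. It gives the time, the measured TCP pose, the force, the opening and the grip force at its end, in the units of the state.
- readout.sense(): the state, without advancing time (a new reading comes with each control period).
- optics.get_image(name): name is "side" or "top"; returns (picture, depth): 480x640x3 uint8, red, green, blue; 480x640 float32, m along the optical axis (not along the pixel's ray), 0 where there is no reading.
- optics.camera_info(name): a dict with "K" (3x3 intrinsics, pixels), "R" (3x3) and "t" (3): a world point X has camera coordinates R X + t. Camera axes: x right, y down, z forward; pixel columns grow to the right and rows downward; lengths in m; the calibration is good to about 2 mm. A picture is of the moment at which its call begins. camera_info takes no time and is no camera call.
- ticket.hand_in(): hands the job in; it is judged then, once.
Trained networks look in the newest picture that a camera, given by its name, has taken for a name from the list of things; names that differ only in an ending like _2 or _b are one class to them, and where a whole thing is asked for, a point or a joint stands for the part that bears it (a point fixed in the world has none). Each returns a list of dicts, best first, with "score" (0 to 1); they miss things now and then, are a little off and sometimes report something else, mostly with a low value. They report only what shows in the picture. A call takes as long as a camera call.
- models.boxes_of(camera, thing): "rect" ([left, top, right, bottom] in pixels, round what is visible of it).
The state is a dict: "time_s": time; "joints": joint angles; "dq": joint speeds; "joint_torque": joint torques, N m; "tcp_pos": TCP position; "ee_rot": TCP orientation; "force": force on the tool from outside, world axes, zero at the start; "wrist_torque": the same for the moment, N m; "width": opening from 0.0 (shut) to 1.0 (fully open); "finger_force": force on a finger pad.
Only numpy, scipy, OpenCV 4.12 (cv2) and the standard library are available. Lean on these libraries where they do the work, as an engineer would, in place of code of your own. Each camera call takes 0.05 s, during which the arm holds its last target. There are 200 camera calls.

## Working session

There is one attempt and no reset: what is moved stays moved. The work goes in short steps, Python scripts to look and compute and a tool call to move; the robot and the scene stay as the last step left them, time stands still between calls to the robot, and variables do not carry over. Pictures are saved under pics/ and viewed, at most 10 in all, crops included, and the job is handed in when it is done.

Besides the shell and the picture viewer there is one more tool, called after "Emit:" by a JSON object that holds its "op" and its "data". step_arm: Moves the arm, as the interface text tells. Shift numbers are shares of 0.1 m and turn numbers shares of 180 degrees, none past 1 either way. Its arguments: {"type":"object","properties":{"commands":{"type":"array","items":{"type":"array"}}},"required":["commands"]}

```bash
mkdir -p pics; cat > h.py <<'E'
import numpy as np,cv2
from plant import readout,optics,ticket,models
from scipy.spatial.transform import Rotation as Rn
def shot(n,f=None):
    im,d=optics.get_image(n)
    if f: cv2.imwrite('pics/'+f,im[:,:,::-1])
    return im,d
def cloud(n,d):
    c=optics.camera_info(n);K,R,t=[np.array(c[k]) for k in 'KRt']
    v,u=np.indices(d.shape)
    P=np.stack([(u-K[0,2])/K[0,0]*d,(v-K[1,2])/K[1,1]*d,d],-1)
    W=(P-t)@R
    W[d==0]=np.nan
    return W
E
python3 - <<'E'
from h import *
s=readout.sense();print(s)
for n in ['side','top']:
    im,d=shot(n,n+'0.png');W=cloud(n,d);np.save(n+'0.npy',W)
    c=optics.camera_info(n);print(n,-np.array(c['R']).T@np.array(c['t']),np.array(c['K'])[0,0])
    for th in ['cage','bolt','bolt_handle','keeper','dispenser','spool','gate_hinge']:
        try:
            b=models.boxes_of(n,th)[:2]
        except Exception as e: b=[];print(e)
        for q in b:
            l,t,r,bb=[int(x) for x in q['rect']]
            print(n,th,round(q['score'],2),[l,t,r,bb],np.nanmedian(W[t:bb+1,l:r+1].reshape(-1,3),0).round(3))
E
```

```text
{'time_s': 0.0, 'joints': array([-1.41308827e+00,  2.21247853e-01,  1.52763029e+00, -3.63230165e-07,
        1.39475258e+00, -1.26082172e-01]), 'dq': array([-0.00068636, -0.00031944,  0.00115831,  0.00088114, -0.00076121,
        0.00091906]), 'joint_torque': array([ 4.70121358e-04, -4.96899354e+01, -3.89395773e+01, -1.33455260e-04,
        1.09389590e-02,  1.62523895e-05]), 'tcp_pos': array([ 0.17490439, -0.59936864,  0.23017568]), 'ee_rot': array([-3.10800158e+00, -4.43994170e-01,  5.11496282e-05]), 'force': array([-0.37571359, -0.18949403,  0.36413071]), 'wrist_torque': array([-0.03944355,  0.02491214,  0.01514912]), 'finger_force': 0.0, 'width': 1.0019810343157083}
side [-0.11712618  0.80761636  1.20053652] 543.0305395436003
side cage 0.91 [153, 168, 304, 326] [0.751 0.083 0.029]
side cage 0.57 [336, 256, 358, 295] [ 0.447 -0.05   0.052]
side bolt 0.69 [263, 193, 304, 248] [ 0.652 -0.038  0.225]
side bolt 0.32 [239, 193, 301, 321] [0.625 0.049 0.048]
side bolt_handle 0.72 [266, 194, 304, 245] [ 0.65  -0.037  0.225]
side dispenser 0.97 [334, 258, 358, 295] [ 0.447 -0.049  0.05 ]
s
[... 186 characters left out ...]
gate_hinge 0.17 [244, 368, 297, 415] [0.405 0.333 0.001]
top [ 0.38508593 -0.00557109  1.53292907] 538.6906691710459
top cage 0.83 [215, 95, 366, 230] [0.758 0.089 0.072]
top bolt 0.81 [283, 195, 359, 223] [0.627 0.006 0.044]
top bolt_handle 0.65 [283, 191, 360, 222] [0.631 0.004 0.216]
top bolt_handle 0.46 [237, 182, 363, 226] [0.631 0.061 0.213]
top keeper 0.66 [240, 183, 364, 226] [0.63  0.055 0.213]
top keeper 0.41 [211, 94, 367, 229] [0.762 0.093 0.063]
top dispenser 0.73 [333, 263, 358, 286] [ 0.457 -0.063  0.074]
top dispenser 0.61 [240, 185, 360, 225] [0.629 0.06  0.218]
top spool 0.79 [279, 269, 298, 297] [0.432 0.094 0.044]
top gate_hinge 0.6 [209, 92, 365, 230] [0.764 0.099 0.056]
```

View pics/side0.png

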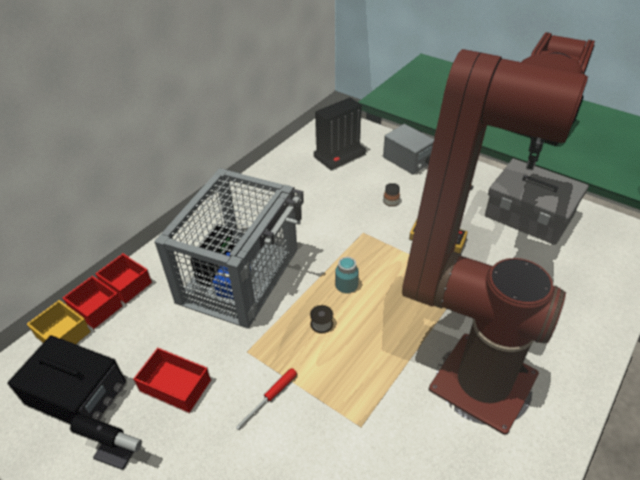

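View pics/top0.png

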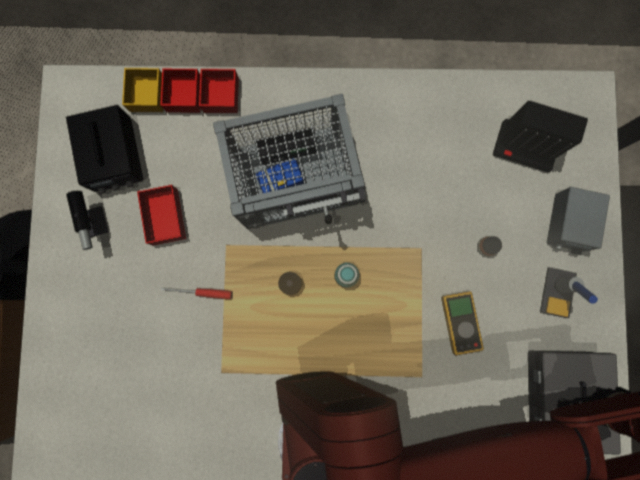

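The side view shows the cage with its gate towards the robot and the bolt near (290,205). In the top view the black handle is at about (328,218), and the cage is slightly yawed. Next I'll fit the cage's top frame and the handle.

```bash
python3 - <<'E'
from h import *
for n in ['top','side']:
    W=np.load(n+'0.npy');im=cv2.imread(f'pics/{n}0.png')
    z=W[...,2]
    m=(z>.238)&(z<.262)&(W[...,0]>.5)&(W[...,0]<1.0)&(W[...,1]>-.2)&(W[...,1]<.35)
    r=cv2.minAreaRect(W[m][:,:2].astype(np.float32));print(n,m.sum(),r,cv2.boxPoints(r).round(3).tolist())
W=np.load('top0.npy');
m=(W[...,2]>.24)&(W[...,2]<.256)&(W[...,0]>.6)&(W[...,0]<1.0)&(W[...,1]>-.2)&(W[...,1]<.35)
u8=m.astype(np.uint8)
P=W[m][:,:2].astype(np.float32);
lab,st=cv2.connectedComponentsWithStats(u8)[1:3];k=1+st[1:,4].argmax();P=W[lab==k][:,:2].astype(np.float32)
print('big',len(P),cv2.minAreaRect(P))
# handle region
for n in ['top','side']:
    W=np.load(n+'0.npy')
    m=(W[...,2]>.20)&(W[...,2]<.31)&(W[...,0]>.5)&(W[...,0]<.63)&(W[...,1]>-.2)&(W[...,1]<.12)
    v,u=np.nonzero(m)
    for a,b in list(zip(v,u))[::1][:90]: print(n,a,b,W[a,b].round(3))
im=cv2.imread('pics/top0.png')[180:240,270:370];im2=cv2.imread('pics/side0.png')[175:255,240:320]
cv2.imwrite('pics/c0.png',np.hstack([cv2.resize(im,(600,360),interpolation=2)[:, :400],cv2.resize(im2,(360,360),interpolation=2)]))
E
```

```text
top 6463 ((0.7083537578582764, 0.08079409599304199), (0.31087297201156616, 0.32939571142196655), 13.769906997680664) [[0.5180000066757202, 0.20399999618530273], [0.597000002861023, -0.11599999666213989], [0.8989999890327454, -0.041999999433755875], [0.8199999928474426, 0.27799999713897705]]
side 4645 ((0.7065755128860474, 0.08279423415660858), (0.3123455047607422, 0.33535143733024597), 13.816534996032715) [[0.5149999856948853, 0.20800000429153442], [0.5950000286102295, -0.11699999868869781], [0.8980000019073486, -0.0430000014603138], [0.8180000185966492, 0.28299999237060547]]
big 6207 ((0.7270100116729736, 0.08521468937397003), (0.27252835035324097, 0.3291015326976776), 13.769906997680664)
top 198 275 [0.63  0.117 0.253]
top 198 289 [0.63  0.083 0.255]
top 198 292 [0.63  0.076 0.255]
top 199 274 [0.628 0.119 0.25 ]
top 199 275 [0.627 0.117 0.253]
top 199 276 [0.628 0.114 0.251]
top 199 277 [0.629 0.113 0.245]
top 199 278 [0.629 0.11  0.246]
top 199 279 [0.629 0.108 0.245]
top 199 280 [0.628 0.105 0.25 ]
top 199 281 [0.628 0.103 0.249]
top 199 282 [0.628 0.1   0.248]
top 199 283 [0.62
[... 5033 characters left out ...]
7 -0.041  0.229]
side 208 292 [ 0.626 -0.044  0.227]
side 208 293 [ 0.624 -0.046  0.226]
side 208 294 [ 0.623 -0.049  0.224]
side 208 295 [ 0.582 -0.005  0.277]
side 208 296 [ 0.577 -0.004  0.279]
side 208 297 [ 0.576 -0.006  0.279]
side 208 298 [ 0.575 -0.01   0.276]
side 208 299 [ 0.569 -0.006  0.282]
side 208 300 [ 0.573 -0.015  0.274]
side 208 301 [ 0.569 -0.014  0.277]
side 209 289 [ 0.628 -0.034  0.229]
side 209 290 [ 0.627 -0.036  0.229]
side 209 291 [ 0.623 -0.037  0.23 ]
side 209 292 [ 0.625 -0.043  0.224]
side 209 293 [ 0.624 -0.046  0.223]
side 209 294 [ 0.624 -0.05   0.22 ]
side 209 295 [ 0.583 -0.006  0.272]
side 209 296 [ 0.579 -0.006  0.274]
side 209 297 [ 0.574 -0.004  0.277]
```

View pics/c0.png

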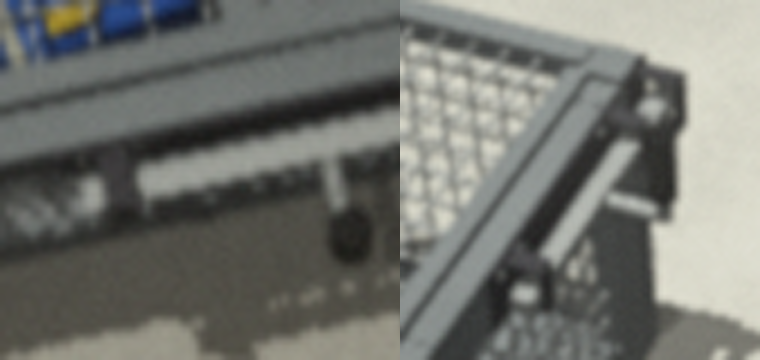

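The enlarged crops show the black round handle at about top pixel (328,219) and side pixel (298,206), with the pale shank below it. I'll fit the handle and work out the approach.

```bash
cat >> h.py <<'E'
YAW=np.radians(13.77);CX=np.array([np.cos(YAW),np.sin(YAW)]);CY=np.array([-np.sin(YAW),np.cos(YAW)])
def rel(p,R,s=None):
    s=s or readout.sense();R0=Rn.from_rotvec(s['ee_rot'])
    return (R0.inv().apply(np.array(p)-s['tcp_pos'])/.1).round(3),((R0.inv()*R).as_rotvec()/np.pi).round(4)
E
python3 - <<'E'
from h import *
from scipy.optimize import least_squares
for n in ['top','side']:
    W=np.load(n+'0.npy').reshape(-1,3)
    d=W[:,:2]-[.578,-.010]
    a=d@CX;b=d@CY;k=(abs(a)<.022)&(abs(b)<.025)&(W[:,2]>.24)&(W[:,2]<.30);P=W[k]
    t=P[P[:,2]>.278];print(n,len(P),'top',len(t),t.mean(0).round(4),t.min(0).round(3),t.max(0).round(3),np.median(t[:,2]).round(4))
    q=P[P[:,2]<.279]
    if len(q)>6:
        r=least_squares(lambda c:np.hypot(*(q[:,:2]-c).T)-.009,q[:,:2].mean(0)+[.008,-.008],loss='soft_l1',f_scale=.002);print(len(q),'circ',r.x.round(4),np.abs(r.fun).mean())
    # rear-edge/centre estimate
c=np.array([.743,.0894]);print('nominal',c-.18*CX-.06*CY)
R0=Rn.from_rotvec(readout.sense()['ee_rot']);print(R0.as_matrix().round(3))
for s in (1,-1):
    y=s*np.append(CY,0);z=np.array([0,0,-1.]);R=Rn.from_matrix(np.stack([np.cross(y,z),y,z],1))
    print(s,rel([.578,-.010,.34],R))
E
```

```text
top 62 top 45 [ 0.58   -0.0118  0.2859] [ 0.573 -0.019  0.281] [ 0.588 -0.005  0.29 ] 0.286
17 circ [ 0.5806 -0.0117] 0.0001751976337448701
side 111 top 31 [ 0.5761 -0.0093  0.2852] [ 0.568 -0.018  0.279] [ 0.585 -0.002  0.29 ] 0.2858
81 circ [ 0.5788 -0.0122] 0.0013812358015497343
nominal [ 0.58245487 -0.01172003]
[[ 0.96  0.28  0.  ]
 [ 0.28 -0.96 -0.  ]
 [-0.    0.   -1.  ]]
1 (array([ 5.521, -4.536, -1.087]), array([-0.    ,  0.    , -0.9862]))
-1 (array([ 5.521, -4.536, -1.087]), array([0.    , 0.    , 0.0138]))
```

Emit:
{"op": "step_arm", "data": {"commands": [[[0.9,-0.75,-1],[0,0,0],1],[[0.9,-0.75,-1],[0,0,0],1],[[0.9,-0.75,-1],[0,0,0],1],[[0.9,-0.75,-1],[0,0,0],1]]}}

```text
time_s: 1.13
tcp_pos: [0.2417, -0.5015, 0.3341]
ee_rot: [3.108, 0.445, 0.002]
force: [0.0, -1.1, 0.9]
width: 0.998
finger_force: 0.0
```

Emit:
{"op": "step_arm", "data": {"commands": [[[1,-0.8,-0.1],[0,0,0],1],[[1,-0.8,-0.1],[0,0,0],1],[[1,-0.8,-0.1],[0,0,0],1],[[1,-0.8,-0.1],[0,0,0],1]]}}

```text
time_s: 1.47
tcp_pos: [0.3174, -0.3936, 0.3429]
ee_rot: [3.108, 0.452, 0.005]
force: [0.2, -0.7, 0.5]
width: 1.003
finger_force: 0.0
```

Emit:
{"op": "step_arm", "data": {"commands": [[[1,-0.8,0],[0,0,0],1],[[1,-0.8,0],[0,0,0],1],[[1,-0.8,0],[0,0,0],1],[[1,-0.8,0],[0,0,0],1]]}}

```text
time_s: 1.8
tcp_pos: [0.3905, -0.2885, 0.3417]
ee_rot: [-3.107, -0.453, -0.004]
force: [-0.2, 0.3, 0.1]
width: 0.999
finger_force: 0.0
```

Emit:
{"op": "step_arm", "data": {"commands": [[[1,-0.8,0],[0,0,0],1],[[1,-0.8,0],[0,0,0],1],[[1,-0.8,0],[0,0,0],1],[[1,-0.8,0],[0,0,0],1]]}}

```text
time_s: 2.13
tcp_pos: [0.4638, -0.1838, 0.3414]
ee_rot: [-3.107, -0.453, -0.003]
force: [-0.9, -0.2, -0.1]
width: 1.0
finger_force: 0.0
```

Emit:
{"op": "step_arm", "data": {"commands": [[[1,-0.8,0],[0,0,0],1],[[1,-0.8,0],[0,0,0],1],[[1,-0.8,0],[0,0,0],1],[[1,-0.8,0],[0,0,0],1],[[1,-0.8,0],[0,0,0],1]]}}

```text
time_s: 2.55
tcp_pos: [0.5355, -0.0824, 0.3409]
ee_rot: [-3.109, -0.45, 0.001]
force: [-0.1, -0.6, 0.2]
width: 0.997
finger_force: 0.0
```

```bash
python3 - <<'E'
from h import *
s=readout.sense();print(s['time_s'],s['tcp_pos'],s['joints'].round(2),s['force'])
y=-np.append(CY,0);z=np.array([0,0,-1.]);R=Rn.from_matrix(np.stack([np.cross(y,z),y,z],1))
print(rel([.580,-.0115,.243],R))
E
```

```text
2.55 [ 0.53551076 -0.08241483  0.34086975] [-0.3  -0.03  1.59 -0.    1.58  0.99] [-0.06448481 -0.56193111  0.17639504]
(array([ 0.628, -0.554,  0.978]), array([-0.0001,  0.0002,  0.015 ]))
```

Emit:
{"op": "step_arm", "data": {"commands": [[[0.63,-0.55,0.2],[0,0,0.015],1],[[0.63,-0.55,0.2],[0,0,0.015],1],[[0.63,-0.55,0.2],[0,0,0.015],1],[[0.63,-0.55,0.2],[0,0,0.015],1],[[0.63,-0.55,0.2],[0,0,0.015],1],[[0.63,-0.55,0.2],[0,0,0.015],1]]}}

```text
time_s: 3.05
tcp_pos: [0.5795, -0.0152, 0.3219]
ee_rot: [3.119, 0.368, 0.001]
force: [-0.4, -0.2, 0.3]
width: 0.996
finger_force: 0.0
```

```bash
python3 - <<'E'
from h import *
s=readout.sense();print(s['tcp_pos'],s['force'])
y=-np.append(CY,0);z=np.array([0,0,-1.]);R=Rn.from_matrix(np.stack([np.cross(y,z),y,z],1))
print(rel([.580,-.0115,.243],R))
E
```

```text
[ 0.57953439 -0.01515546  0.32188191] [-0.40432515 -0.22896128  0.2774271 ]
(array([ 0.013, -0.035,  0.789]), array([ 0.0003, -0.0001, -0.0017]))
```

Emit:
{"op": "step_arm", "data": {"commands": [[[0.01,-0.035,0.2],[0,0,0],1],[[0.01,-0.035,0.4],[0,0,0],1],[[0.01,-0.035,0.6],[0,0,0],1],[[0.01,-0.035,0.79],[0,0,0],1],[[0.01,-0.035,0.79],[0,0,0],1],[[0.01,-0.035,0.79],[0,0,0],1]]}}

```text
time_s: 3.55
tcp_pos: [0.5792, -0.0109, 0.2421]
ee_rot: [-3.12, -0.368, 0.002]
force: [0.4, 0.5, 0.6]
width: 0.993
finger_force: 0.0
```

```bash
python3 - <<'E'
from h import *
s=readout.sense();print(s['tcp_pos'],s['force'])
ims=[]
for n,(u,v) in dict(top=(328,219),side=(297,212)).items():
    im,d=shot(n);np.save(n+'1.npy',cloud(n,d));ims.append(cv2.resize(im[v-40:v+40,u-40:u+40,::-1],(400,400),interpolation=2))
cv2.imwrite('pics/c1.png',np.hstack(ims))
E
```

```text
[ 0.57922425 -0.01087016  0.24214681] [0.41148044 0.50079927 0.5589201 ]
```

View pics/c1.png

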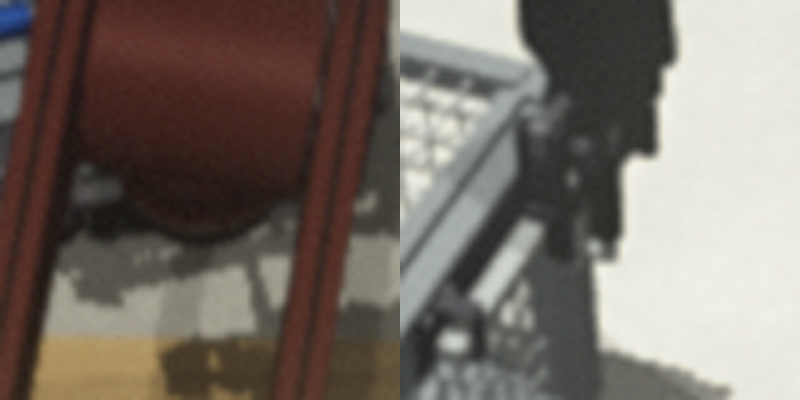

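The top view is now blocked by the arm. In the side crop the open fingers stand round the handle at about crop (575,220), which is side pixel (292,216). I'll close the fingers.

Emit:
{"op": "step_arm", "data": {"commands": [[[0,0,0],[0,0,0],0.4],[[0,0,0],[0,0,0],0.4],[[0,0,0],[0,0,0],0],[[0,0,0],[0,0,0],0],[[0,0,0],[0,0,0],0],[[0,0,0],[0,0,0],0],[[0,0,0],[0,0,0],0],[[0,0,0],[0,0,0],0],[[0,0,0],[0,0,0],0],[[0,0,0],[0,0,0],0],[[0,0,0],[0,0,0],0],[[0,0,0],[0,0,0],0]]}}

```text
time_s: 4.65
tcp_pos: [0.5802, -0.0096, 0.2427]
ee_rot: [3.119, 0.371, 0.001]
force: [-0.2, -0.4, 4.2]
width: 0.191
finger_force: 58.5
```

Emit:
{"op": "step_arm", "data": {"commands": [[[0,0,-0.02],[0,0,0],0],[[0,0,-0.04],[0,0,0],0],[[0,0,-0.06],[0,0,0],0],[[0,0,-0.08],[0,0,0],0],[[0,0,-0.09],[0,0,0],0],[[0,0,-0.09],[0,0,0],0],[[0,0,-0.09],[0,0,0],0],[[0,0,-0.09],[0,0,0],0]]}}

```text
time_s: 5.32
tcp_pos: [0.58, -0.0095, 0.2512]
ee_rot: [-3.12, -0.371, 0.0]
force: [1.9, -0.6, -3.7]
width: 0.19
finger_force: 58.5
```

```bash
python3 - <<'E'
from h import *
s=readout.sense();print(s['tcp_pos'],s['force'],s['wrist_torque'],s['finger_force'])
W0=np.load('side0.npy');W1=np.load('side1.npy')
im,d=shot('side');W=cloud('side',d);np.save('side2.npy',W)
c=np.array([.743,.0894])
for X in (W0,W1,W):
    a=(X[...,:2]-c)@CX;b=(X[...,:2]-c)@CY
    # bright bar in front of rail between y -50..20, and bar end toward hinge
    k=(a>-.15)&(a<-.127)&(b>-.04)&(b<.06)&(X[...,2]>.2)&(X[...,2]<.25)
    z=X[...,2][k];print(k.sum(),np.percentile(z,[50,90,97]).round(4),'bar rear y',np.percentile(b[k],[97]).round(4))
cv2.imwrite('pics/c2.png',cv2.resize(im[170:260,240:330,::-1],(540,540),interpolation=2))
E
```

```text
[ 0.57996891 -0.00954187  0.25123162] [ 1.87854335 -0.59778895 -3.65336481] [-0.17403706 -0.38197718  0.01378285] 58.51227521896362
210 [0.2284 0.2454 0.2478] bar rear y [0.0427]
210 [0.2281 0.2452 0.2475] bar rear y [0.0428]
221 [0.2368 0.2445 0.2473] bar rear y [0.0448]
```

View pics/c2.png

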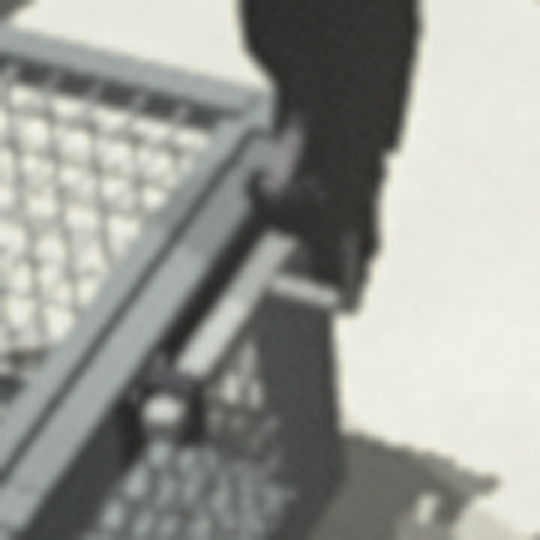

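The bar has risen about 8.5 mm and the force on the tool matches its weight, so the bolt is lifted. Next I'll draw it along tool -y.

Emit:
{"op": "step_arm", "data": {"commands": [[[0,-0.03,0],[0,0,0],0],[[0,-0.06,0],[0,0,0],0],[[0,-0.09,0],[0,0,0],0],[[0,-0.12,0],[0,0,0],0],[[0,-0.12,0],[0,0,0],0]]}}

```text
time_s: 5.78
tcp_pos: [0.5769, 0.0031, 0.2512]
ee_rot: [-3.119, -0.372, 0.0]
force: [1.9, 1.1, -3.3]
width: 0.194
finger_force: 58.6
```

Emit:
{"op": "step_arm", "data": {"commands": [[[0,-0.04,0],[0,0,0],0],[[0,-0.08,0],[0,0,0],0],[[0,-0.12,0],[0,0,0],0],[[0,-0.16,0],[0,0,0],0],[[0,-0.2,0],[0,0,0],0],[[0,-0.24,0],[0,0,0],0],[[0,-0.28,0],[0,0,0],0],[[0,-0.3,0],[0,0,0],0],[[0,-0.3,0],[0,0,0],0],[[0,-0.3,0],[0,0,0],0]]}}

```text
time_s: 6.62
tcp_pos: [0.5699, 0.032, 0.2512]
ee_rot: [-3.119, -0.372, 0.001]
force: [-0.3, 1.6, -3.8]
width: 0.195
finger_force: 58.7
```

```bash
python3 - <<'E'
from h import *
s=readout.sense();print(s['tcp_pos'],s['force'],s['wrist_torque'],s['finger_force'])
p=s['tcp_pos'][:2];c=np.array([.743,.0894]);h=c-.122*CX+.135*CY
R0=Rn.from_rotvec(s['ee_rot'])
for th in (.1,.15,.2,.23):
    r=Rn.from_rotvec([0,0,-th]);t=h+(r.as_matrix()[:2,:2]@(p-h))
    print(th,rel([*t,s['tcp_pos'][2]],r*R0,s))
im,d=shot('side');X=cloud('side',d)
a=(X[...,:2]-c)@CX;b=(X[...,:2]-c)@CY
k=(a>-.15)&(a<-.127)&(b>-.04)&(b<.12)&(X[...,2]>.2)&(X[...,2]<.25);print(k.sum(),np.percentile(b[k],97),np.median(X[...,2][k]))
cv2.imwrite('pics/c3.png',cv2.resize(im[170:260,240:330,::-1],(540,540),interpolation=2))
E
```

```text
[0.56990671 0.03200158 0.25123612] [-0.29004139  1.57171135 -3.82200551] [ 0.01750784 -0.0580433   0.00501723] 58.735177516937256
0.1 (array([-0.147, -0.067,  0.   ]), array([0.    , 0.    , 0.0318]))
0.15 (array([-0.217, -0.105,  0.   ]), array([0.    , 0.    , 0.0477]))
0.2 (array([-0.286, -0.148,  0.   ]), array([0.    , 0.0001, 0.0637]))
0.23 (array([-0.326, -0.175,  0.   ]), array([0.    , 0.0001, 0.0732]))
309 0.08792096071983047 0.23658572939904232
```

View pics/c3.png

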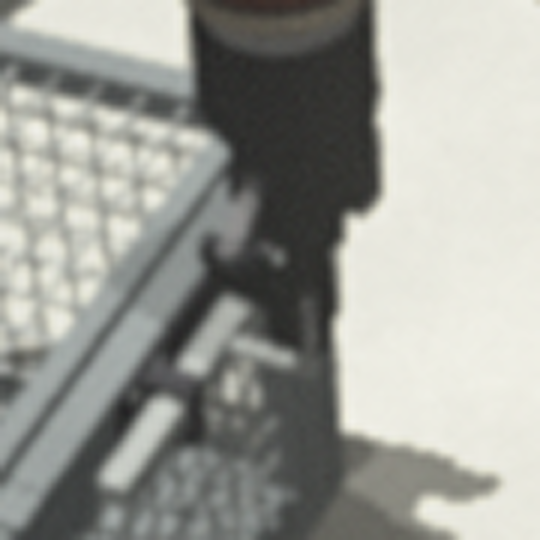

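The bar now protrudes well past its guide at about crop (140,450), drawn some 43 mm. Next I'll swing the gate along the arc.

Emit:
{"op": "step_arm", "data": {"commands": [[[-0.038,-0.016,0],[0,0,0.008],0],[[-0.075,-0.033,0],[0,0,0.016],0],[[-0.11,-0.05,0],[0,0,0.024],0],[[-0.147,-0.067,0],[0,0,0.032],0],[[-0.182,-0.086,0],[0,0,0.04],0],[[-0.217,-0.105,0],[0,0,0.048],0],[[-0.252,-0.127,0],[0,0,0.056],0],[[-0.286,-0.148,0],[0,0,0.064],0],[[-0.326,-0.175,0],[0,0,0.073],0],[[-0.326,-0.175,0],[0,0,0.073],0],[[-0.326,-0.175,0],[0,0,0.073],0],[[-0.326,-0.175,0],[0,0,0.073],0]]}}

```text
time_s: 7.67
tcp_pos: [0.5351, 0.0405, 0.2517]
ee_rot: [3.141, 0.013, 0.002]
force: [3.9, -1.2, -3.2]
width: 0.194
finger_force: 58.8
```

```bash
python3 - <<'E'
from h import *
s=readout.sense();print(s['tcp_pos'],s['force'],s['wrist_torque'],s['finger_force'])
c=np.array([.743,.0894]);h=c-.122*CX+.135*CY
im,d=shot('side');X=cloud('side',d)
# gate top rail points: fit a line near the hinge side and the free side
a=(X[...,:2]-h)@CX;b=(X[...,:2]-h)@CY
k=(X[...,2]>.243)&(X[...,2]<.252)&(a>-.09)&(a<.004)&(b<-.03)&(b>-.27)
P=np.stack([b[k],a[k]],1).astype(np.float32);vx,vy,*_=cv2.fitLine(P,cv2.DIST_HUBER,0,.01,.01).ravel();print(k.sum(),'gate angle',np.arctan(vy/vx))
cv2.imwrite('pics/c4.png',cv2.resize(im[160:270,220:330,::-1],(550,550),interpolation=2))
E
```

```text
[0.53506255 0.04046054 0.25169628] [ 3.85913717 -1.19234272 -3.17602096] [-0.13385182 -0.57890429  0.13729357] 58.75411033630371
346 gate angle 0.20545867
```

View pics/c4.png

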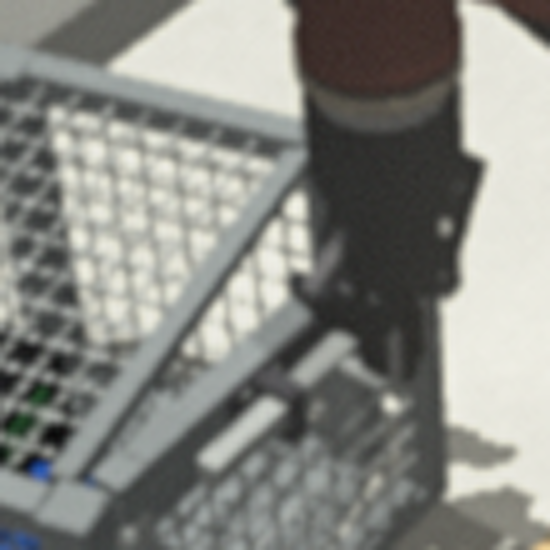

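The gate stands open about 0.2 rad, with its rail at crop (210,390) clear of the cage frame. The bolt is still drawn, and the 4 N pull matches the spring, so I'm handing in.

```bash
python3 -c "
from h import *
print(ticket.hand_in());s=readout.sense();print(s['time_s'],s['force'])"
```

```text
the job is handed in; nothing more can be done
None
the job is handed in; nothing more can be done
```

The bolt was lifted about 8.5 mm and drawn about 43 mm, and the gate is held ajar at roughly 0.21–0.23 rad (55–61 mm) with the grip still on the handle; the job is handed in, but no verdict was returned.

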